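# Slide the locked filter carriage over the carafe

### The job

Get the coffee filter ready over the carafe: press down the green release plate on top of the rail carriage with the fingertips and, keeping it down all the way, slide the carriage along the rail towards the carafe until it rests against the end stop on that side, then let the plate spring up so that the carriage is locked there. Do not touch or lift the filter holder that the carriage carries, and leave the carafe and everything else on the shelf where they stand.

Things in the scene. Friction and masses are not known exactly. Their poses are not given: they have to be found in the camera images.
- shelf: Stainless rail shelf, 900 mm wide, fixed on four legs over the sink. Origin at table height under its middle; x away from the robot, y along the rail to the left, z up. Wire floor at z = 70. The rail is a level 16 mm square bar along y, axis at x = +100, z = 225, with a 20 mm thick end stop collar (red pad) either side. A grinder hangs fixed on the rail near its left end (y = 345, top at z = 308).
- stop_left (a point): Centre of the inner (carriage-side) face of the left end stop, on the rail axis; axes as shelf.
- stop_right (a point): Centre of the inner (carriage-side) face of the right end stop, on the rail axis, 410 mm from stop_left; axes as shelf.
- carriage_mid (a point): Middle of the carriage, on the rail axis; axes as shelf. It is 90 mm long (rests against a stop when this point is 45 mm from the stop's point), 56 deep. On top, the release plate lies between two black end cheeks: inner faces 62 mm apart (31 either way along y), tops 50 mm above here. Two rods at its front carry a ring centred 135 mm towards the robot (-x) that holds the filter holder.
- carriage (a joint): Position of the carriage along the rail in m, 0 where it stood at the start, + towards the shelf's +y (left). Once unlocked it slides with about 1.5 N of friction plus light damping; locked, the brake holds against more than 15 N.
- button_top (a point): Centre of the top face of the green release plate, 38 mm (across the rail) by 58 mm (along it); 34 mm above carriage_mid when up. Axes as shelf.
- release_button (a joint): How far the plate is pressed straight down, in m: 0 up (brake clamped on the rail), 0.007 fully down. Sprung: starts to move at about 5 N, fully down at about 7 N. The brake is free when the plate is more than 2 mm down; keep it 4 to 6 mm down while sliding. Let go, it springs up and locks the carriage wherever it is.
- filter_holder: White ceramic cone, 104 mm across the rim, 78 high, loop handle towards the robot; stands loose in the carriage's ring and travels with it. Origin at the bottom centre of its spout, z up. Its rim is about 285 mm above the table, 26 higher than the release plate, its nearest edge 83 mm in front of the rail axis.
- carafe: Glass carafe with a wooden neck collar and a handle, 106 mm diameter, 125 mm high, loose on the shelf floor below one end of the carriage's travel, left or right. Origin at the centre of its underside, z up.
- carafe_mouth (a point): Centre of the carafe's mouth (80 mm diameter), 125 mm above its origin.
- mug: Terracotta-coloured mug, 84 mm diameter, 92 mm high, loose on the shelf floor below the other end of the carriage's travel. Origin at the centre of its underside.
- scoop: Small steel coffee scoop, bowl 42 mm across and 24 mm high with a 100 mm handle, loose on the shelf floor near its front. Origin under the bowl.
- lid: Round blue silicone lid, 106 mm diameter, 14 mm high, lying upturned on the shelf floor near the left end. Origin at the centre of its underside.
- jar: Amber glass jar with cork lid, 72 mm diameter, 115 mm high, loose on the shelf floor near the right end. Origin at the centre of its underside.

How it is judged:
By the outcome, as a careful person would: the job done as asked, in the order asked, and still so for the second after the job is handed in, with the robot touching nothing.
It also fails if it takes over 35 s, if anything falls off the work surface, if the arm or the gripper's body presses on something with over 40 N, if the wrist force passes 120 N, or if a joint passes its speed limit or range.

### The arm

A 7-joint arm with a two-finger parallel gripper is mounted at the origin on the work surface. World frame = base frame: x ahead of the robot, y to its left, z up, the work surface at z = 0. Lengths are in m, angles in rad, forces in N, time in s.
With the tool pointing down it reaches from about 0.425 to 0.875 m from the base axis. Payload 4.7 kg.
Tool frame: the origin (TCP) lies at the very end of the fingers, on their centre line; the grasp point (between the pads) lies 19 mm behind it; z points along the fingers, y is the line along which they close (so a half turn about z gives the same grasp; the last joint's range is limited). The gripper opens to 87 mm and grips with 3 to 60 N. Pads are 19 mm wide; open, the fingers measure 117 mm over their backs; the gripper's body (75 mm by 190 mm) begins 51 mm behind the grasp point.
Start: joints at [1.175, 0.321, -0.07, 1.45, 0.023, 1.371, -0.057], TCP at [0.259, -0.596, 0.223] pointing down, gripper open.
Joint ranges: [-2.86, 2.86], [-0.3, 2.09], [-1.38, 1.24], [0.06, 2.45], [-1.56, 4.7], [0.09, 2.05], [-2.69, 2.69]. Speed limits (rad/s): [2.57, 2.57, 3.14, 3.14, 3.14, 3.14, 3.14].

### API

Orientations are given as a unit quaternion [w, x, y, z].
In Python, from workcell import env gives the robot as it stands.
- The arm moves only by the shell command python3 -m handwheel 'ROWS' [OPENING] [FORCE]. ROWS is a JSON object of lists of equal length, an entry for each row: "xyz": the shift along the tool's x, y, z each as a share of 500 mm, from -1 to 1, a list of three; "dr": the turn, a rotation vector about the tool's x, y, z each as a share of 360 degrees, from -1 to 1, a list of three. In form: {"xyz": [[x, y, z], ...], "dr": [[wx, wy, wz], ...]}. A call has 1 to 5 rows; each row is the pose to reach, as a shift and turn from the pose commanded when the call began, along the tool's axes at that moment, turning the shorter way round; what a row does not reach only later rows make up. A row lasts 1/12 s, in which the tool goes at most 41.7 mm and 7.16 degrees, less where a joint would pass 70% of its speed; a pose out of reach is approached as far as the arm can. A call with a number of a shift or a turn outside -1 to 1 is refused whole. A call with a gripper value outside its range is refused whole. OPENING is the finger opening in mm, from 0 to 87, set as the call begins (- or left out, the last holds). The fingers move at their own pace and stop on an object; FORCE is the grip in N (left out, the last holds). Time passes only in rows, so rows that repeat a pose let the fingers close. It gives the time, the measured TCP pose, the force, the opening and the grip force at its end, in the units of the state.
- env.observe(): the state, without advancing time (a new reading comes with each control period).
- env.snapshot(name): name is "scene" or "top"; returns a dict with "frame" (400x640x3 uint8, red, green, blue), "z_map" (400x640 float32, m along the optical axis (not along the pixel's ray), 0 where there is no reading), "intrinsics" (3x3 intrinsics, pixels), "k1" (the pictures are not rectified: a ray, as slopes to the right and down, at radius r is drawn at 1 + k1 r^2 times it, then the intrinsics apply), "extrinsics" (4x4, takes a point from world to camera coordinates). Camera axes: x right, y down, z forward; pixel columns grow to the right and rows downward; lengths in m; the calibration is good to about 2 mm. A picture is of the moment at which its call begins.
- env.job_done(): hands the job in; it is judged then, once.
The state is a dict: "t": time; "q": joint angles; "qd": joint speeds; "joint_torque": joint torques, N m; "tcp_pos": TCP position; "tcp_rot": TCP orientation; "force": force on the tool from outside, world axes, zero at the start; "torque": the same for the moment, N m; "finger_gap": finger opening in m; "gripper_force": force on a finger pad.
Only numpy, scipy, OpenCV 4.12 (cv2) and the standard library are available. Lean on these libraries where they do the work, as an engineer would, in place of code of your own. Each camera call takes 0.05 s, during which the arm holds its last target. There are 200 camera calls.

## Working session

There is one attempt and no reset: what is moved stays moved. The work goes in short steps, Python scripts to look and compute and a shell command to move; the robot and the scene stay as the last step left them, time stands still between calls to the robot, and variables do not carry over. Pictures are saved under pics/ and viewed, at most 10 in all, crops included, and the job is handed in when it is done.

```bash
mkdir -p pics; cat > h.py <<'E'
import numpy as np, cv2, pickle
from workcell import env
def snap(n,f):
    s=env.snapshot(n); pickle.dump(s,open(f'pics/{f}.pkl','wb')); cv2.imwrite(f'pics/{f}.png',s['frame'][:,:,::-1]); return s
def world(s,u,v,z=None):
    K=np.array(s['intrinsics']); a=np.array([(u-K[0,2])/K[0,0],(v-K[1,2])/K[1,1]]); b=a.copy()
    for _ in range(20): b=a/(1+s['k1']*(b@b))
    d=s['z_map'][int(round(v)),int(round(u))] if z is None else z
    T=np.array(s['extrinsics']); return T[:3,:3].T@(np.array([b[0]*d,b[1]*d,d])-T[:3,3])
E
python3 - <<'E'
from h import *
snap('scene','s0');s=snap('top','t0')
print(env.observe()); print(s['intrinsics'],s['k1'],s['extrinsics'])
E
```

```text
{'t': 0.1, 'q': array([ 1.17508101,  0.32174916, -0.07011873,  1.45159585,  0.02259425,
        1.3707877 , -0.0568804 ]), 'qd': array([ 1.07358601e-03, -2.63505105e-03, -8.35104479e-05, -3.35734721e-03,
       -3.82410313e-04,  7.42991249e-04, -5.91375283e-04]), 'joint_torque': array([-4.43778554e-04, -4.92571199e+01, -4.05694647e-01, -3.13398707e+01,
       -6.41146721e-02,  3.95422324e-02,  5.47267950e-05]), 'tcp_pos': array([ 0.25875823, -0.59571634,  0.22154945]), 'tcp_rot': array([-8.49110620e-04,  9.79071310e-01,  2.03515604e-01, -2.16574773e-04]), 'force': array([ 0.77278608,  0.56482189, -0.59379089]), 'torque': array([0.00329247, 0.03364374, 0.01774698]), 'gripper_force': 0.0, 'finger_gap': 0.08696162343099578}
[[480.0082269    0.         314.3056262 ]
 [  0.         480.0082269  205.06250377]
 [  0.           0.           1.        ]] 0.031030035144808805 [[ 0.01246779 -0.9997936   0.01604091 -0.01448298]
 [-0.98768883 -0.01481537 -0.15572823  0.54730993]
 [ 0.15593374 -0.01390184 -0.98766969  1.44557958]
 [ 0.          0.          0.          1.        ]]
```

View pics/s0.png

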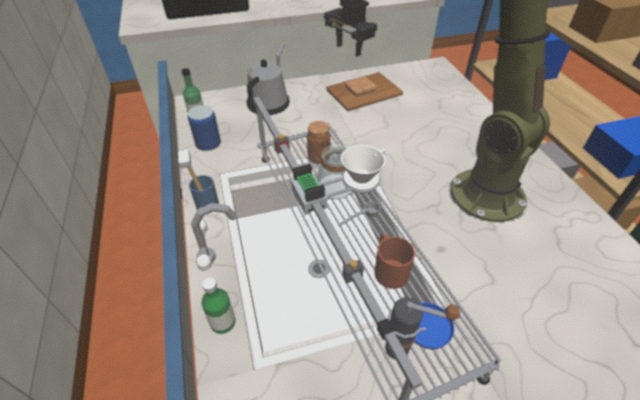

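View pics/t0.png

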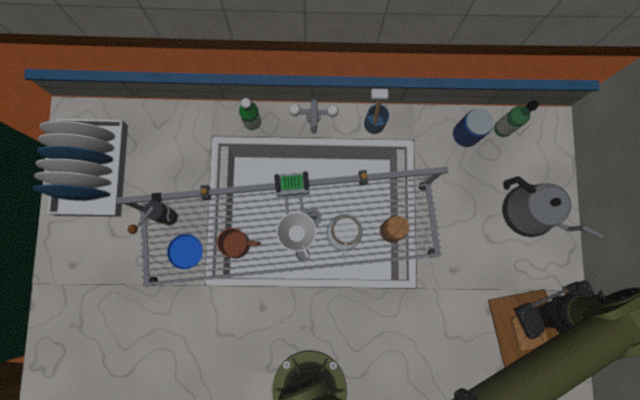

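The top view shows the carriage at about (292,183), the right stop at (363,177), and the left stop at (205,191). The carafe at (345,232) is on the right and the mug at (235,243) is on the left, so the slide goes towards −y. I'll enlarge the rail for a closer read.

```bash
python3 - <<'E'
from h import *
im=cv2.imread('pics/t0.png')[160:215,190:390]
cv2.imwrite('pics/c0.png',cv2.resize(im,None,fx=4,fy=4,interpolation=cv2.INTER_CUBIC))
im=cv2.imread('pics/s0.png')[120:220,260:400]
cv2.imwrite('pics/c1.png',cv2.resize(im,None,fx=5,fy=5,interpolation=cv2.INTER_CUBIC))
E
```

```text
(no output)
```

View pics/c0.png

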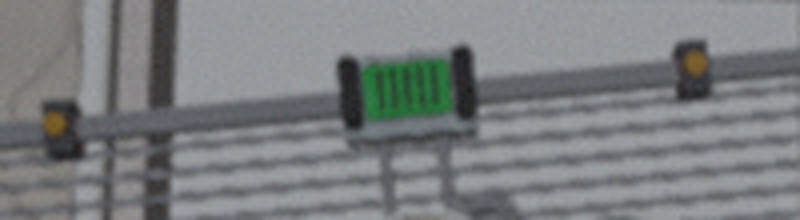

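The crop shows the green plate centred at about (408,88), the left collar's inner face near x=78, and the right collar's inner face near x=678. Next I'll turn these into world positions.

```bash
python3 - <<'E'
from h import *
out=[]
def atz(s,u,v,z):
    a=world(s,u,v,.5);b=world(s,u,v,1.5); return a+(b-a)*(z-a[2])/(b[2]-a[2])
for n in ('t0','s0'):
    s=pickle.load(open(f'pics/{n}.pkl','rb')); h=cv2.cvtColor(s['frame'],cv2.COLOR_RGB2HSV)
    m=cv2.inRange(h,(45,120,60),(80,255,255)); k,l,st,c=cv2.connectedComponentsWithStats(m)
    for i in range(1,k):
        if st[i,4]>60:
            P=np.array([world(s,u,v) for v,u in np.argwhere(l==i)])
            print(n,c[i],st[i],np.median(P,0).round(4),'centre at z.259',atz(s,*c[i],.259).round(4))
s=pickle.load(open('pics/t0.pkl','rb'))
for nm,u,v in (('railL',230,188.8),('railR',350,179),('Lin',209.5,190.5),('Rin',359.5,178.2),('railfarL',185,192.5),('railfarR',400,174.5)):
    print(nm,world(s,u,v).round(4),atz(s,u,v,.233).round(4))
for nm,u,v in (('cheekL',190+350/4,160+90/4),('cheekR',190+463/4,160+82/4)): print(nm,atz(s,u,v,.275).round(4))
for nm,u,v in (('rimcone',297,216),('grinder',157,208)): print(nm,world(s,u,v).round(4))
E
```

```text
t0 [247.95364238 113.03311258] [240 106  17  14 151] [0.8137 0.1974 0.1169] centre at z.259 [0.7638 0.1795 0.259 ]
t0 [291.42083333 182.        ] [281 175  22  15 240] [0.575  0.0566 0.2587] centre at z.259 [0.5746 0.0578 0.259 ]
s0 [213.75       303.91964286] [206 298  16  13 112] [0.8311 0.2201 0.119 ] centre at z.259 [0.8144 0.3094 0.259 ]
railL [0.5579 0.2237 0.2363] [0.5586 0.2243 0.233 ]
railR [ 0.5903 -0.1005  0.2355] [ 0.5908 -0.1007  0.233 ]
Lin [0.5529 0.279  0.2336] [0.553  0.2791 0.233 ]
Rin [ 0.591  -0.1254  0.2446] [ 0.5935 -0.1266  0.233 ]
railfarL [0.5458 0.3435 0.2365] [0.5465 0.3444 0.233 ]
railfarR [ 0.6054 -0.2373  0.2335] [ 0.6055 -0.2374  0.233 ]
cheekL [0.5694 0.0937 0.275 ]
cheekR [0.5759 0.0196 0.275 ]
rimcone [0.4821 0.0411 0.2698]
grinder [0.4986 0.4066 0.264 ]
```

```bash
cat >> h.py <<'E'
from scipy.spatial.transform import Rotation as R
def go(p,yaw=None):
    o=env.observe(); r=R.from_quat(np.roll(o['tcp_rot'],-1)); y=r.as_matrix()[:,1]
    print('t',o['t'],'tcp',o['tcp_pos'].round(4),'F',o['force'].round(1),'yaw tool y',np.degrees(np.arctan2(y[1],y[0])).round(2),'tilt',r.as_matrix()[:,2].round(3))
    if p is not None: print('shares',(r.inv().apply(np.array(p)-o['tcp_pos'])/.5).round(4))
E
python3 -m handwheel '{"xyz":[[0,0,-0.08],[0,0,-0.16],[0,0,-0.24],[0,0,-0.32],[0,0,-0.4]],"dr":[[0,0,0.01],[0,0,0.02],[0,0,0.03],[0,0,0.04],[0,0,0.0492]]}' 0 20
python3 -c "
from h import *
go([.576,.05,.42])"
```

```text
t: 0.52
tcp_pos: [0.2587, -0.5957, 0.4241]
tcp_rot: [-0.0, 0.999, 0.049, -0.0]
force: [0.8, -1.6, 1.0]
finger_gap: 0.0615
gripper_force: 0.0
t 0.5167 tcp [ 0.2587 -0.5957  0.4241] F [ 0.8 -1.6  1. ] yaw tool y -84.41 tilt [-0.  0. -1.]
shares [ 0.7574 -1.2234  0.0087]
```

```bash

python3 -m handwheel '{"xyz":[[0.043,-0.069,0],[0.086,-0.138,0],[0.129,-0.207,0],[0.172,-0.276,0],[0.215,-0.346,0]],"dr":[[0,0,0],[0,0,0],[0,0,0],[0,0,0],[0,0,0]]}' | head -2
python3 -m handwheel '{"xyz":[[0.043,-0.069,0],[0.086,-0.138,0],[0.129,-0.207,0],[0.172,-0.276,0],[0.215,-0.346,0]],"dr":[[0,0,0],[0,0,0],[0,0,0],[0,0,0],[0,0,0]]}' | head -2
python3 -m handwheel '{"xyz":[[0.043,-0.069,0],[0.086,-0.138,0],[0.129,-0.207,0],[0.172,-0.276,0],[0.215,-0.346,0]],"dr":[[0,0,0],[0,0,0],[0,0,0],[0,0,0],[0,0,0]]}' | head -2
python3 -c "
from h import *
go([.576,.05,.30])"
```

```text
t: 0.93
tcp_pos: [0.349, -0.4114, 0.4221]
t: 1.35
tcp_pos: [0.4384, -0.2284, 0.4223]
t: 1.77
tcp_pos: [0.5279, -0.0457, 0.4224]
t 1.7667 tcp [ 0.5279 -0.0457  0.4224] F [ 1.  -0.3  0. ] yaw tool y -84.26 tilt [-0. -0. -1.]
shares [ 0.1148 -0.1809  0.2447]
```

```bash

python3 -m handwheel '{"xyz":[[0.04,-0.06,0],[0.08,-0.12,0],[0.115,-0.181,0],[0.115,-0.181,0.05],[0.115,-0.181,0.1]],"dr":[[0,0,0],[0,0,0],[0,0,0],[0,0,0],[0,0,0]]}' | head -2
python3 -m handwheel '{"xyz":[[0,0,0.05],[0,0,0.1],[0,0,0.145],[0,0,0.145],[0,0,0.145]],"dr":[[0,0,0],[0,0,0],[0,0,0],[0,0,0],[0,0,0]]}'
python3 -c "
from h import *
go([.576,.05,.259])
snap('top','t1');s=snap('scene','s1')
a=cv2.imread('pics/t1.png')[140:240,230:350];b=cv2.imread('pics/s1.png')[120:220,250:370]
cv2.imwrite('pics/c2.png',np.vstack([cv2.resize(x,(360,300),interpolation=cv2.INTER_CUBIC) for x in (a,b)]))"
```

```text
t: 2.18
tcp_pos: [0.5766, 0.0524, 0.3723]
t: 2.6
tcp_pos: [0.575, 0.0481, 0.2991]
tcp_rot: [0.0, 0.999, 0.05, -0.001]
force: [0.8, 0.5, 0.7]
finger_gap: 0.0008
gripper_force: 0.0
t 2.6 tcp [0.575  0.0481 0.2991] F [0.8 0.5 0.7] yaw tool y -84.24 tilt [-0.003 -0.    -1.   ]
shares [ 0.0026 -0.0036  0.0801]
```

View pics/c2.png

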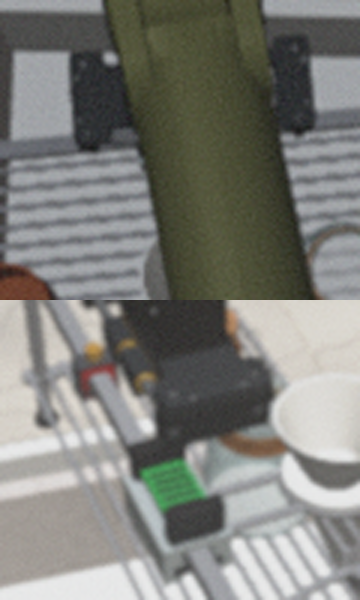

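The scene view shows the gripper body over the carriage and clear of the filter holder. The plate is visible at about (175,485) in the crop, and the fingertips are hidden behind the body. The pose numbers agree, so I'll go down to just above the plate and then press in small steps.

```bash

python3 -m handwheel '{"xyz":[[0,0,0.03],[0,0,0.055],[0,0,0.07],[0,0,0.07],[0,0,0.07]],"dr":[[0,0,0],[0,0,0],[0,0,0],[0,0,0],[0,0,0]]}' 
python3 -m handwheel '{"xyz":[[0,0,0.002],[0,0,0.004],[0,0,0.006],[0,0,0.008],[0,0,0.008]],"dr":[[0,0,0],[0,0,0],[0,0,0],[0,0,0],[0,0,0]]}'
```

```text
t: 3.12
tcp_pos: [0.5757, 0.0483, 0.2651]
tcp_rot: [0.0, 0.999, 0.05, -0.0]
force: [0.0, -0.5, 0.4]
finger_gap: 0.0007
gripper_force: 0.0
t: 3.53
tcp_pos: [0.5757, 0.0484, 0.261]
tcp_rot: [0.0, 0.999, 0.05, -0.0]
force: [-0.2, 0.2, -0.5]
finger_gap: 0.0006
gripper_force: 0.0
```

```bash

python3 -m handwheel '{"xyz":[[0,0,0.002],[0,0,0.004],[0,0,0.006],[0,0,0.006],[0,0,0.006]],"dr":[[0,0,0],[0,0,0],[0,0,0],[0,0,0],[0,0,0]]}' 
python3 -m handwheel '{"xyz":[[0,0,0.002],[0,0,0.004],[0,0,0.004],[0,0,0.004],[0,0,0.004]],"dr":[[0,0,0],[0,0,0],[0,0,0],[0,0,0],[0,0,0]]}'
```

```text
t: 3.95
tcp_pos: [0.5759, 0.0484, 0.2583]
tcp_rot: [0.0, 0.999, 0.05, 0.0]
force: [-0.3, 0.3, 2.6]
finger_gap: 0.0003
gripper_force: 0.9
t: 4.37
tcp_pos: [0.5759, 0.0484, 0.2564]
tcp_rot: [0.0, 0.999, 0.05, 0.0]
force: [-1.4, -0.7, 4.4]
finger_gap: 0.0001
gripper_force: 2.2
```

```bash

python3 -m handwheel '{"xyz":[[0,0,0.002],[0,0,0.004],[0,0,0.004],[0,0,0.004],[0,0,0.004]],"dr":[[0,0,0],[0,0,0],[0,0,0],[0,0,0],[0,0,0]]}' 
python3 -m handwheel '{"xyz":[[0,0,0.002],[0,0,0.003],[0,0,0.003],[0,0,0.003],[0,0,0.003]],"dr":[[0,0,0],[0,0,0],[0,0,0],[0,0,0],[0,0,0]]}'
```

```text
t: 4.78
tcp_pos: [0.5759, 0.0484, 0.2546]
tcp_rot: [0.0, 0.999, 0.05, 0.0]
force: [-0.9, -0.4, 6.2]
finger_gap: 0.0003
gripper_force: 3.1
t: 5.2
tcp_pos: [0.5759, 0.0484, 0.2532]
tcp_rot: [0.0, 0.999, 0.05, 0.0]
force: [-1.9, 0.2, 6.6]
finger_gap: 0.0004
gripper_force: 3.3
```

```bash

python3 -m handwheel '{"xyz":[[0,0.003,0],[0,0.01,0],[0,0.018,0],[0,0.026,0],[0,0.034,0]],"dr":[[0,0,0],[0,0,0],[0,0,0],[0,0,0],[0,0,0]]}' 
python3 -c "
from h import *
go(None); s=snap('scene','s2')
h=cv2.cvtColor(s['frame'],cv2.COLOR_RGB2HSV);m=cv2.inRange(h,(45,120,60),(80,255,255));m[:, :260]=0
P=np.array([world(s,u,v) for v,u in np.argwhere(m>0)]); print(len(P),P.min(0).round(3),P.max(0).round(3))
cv2.imwrite('pics/c3.png',cv2.resize(cv2.imread('pics/s2.png')[120:240,250:390],None,fx=4,fy=4,interpolation=cv2.INTER_CUBIC))"
```

```text
t: 5.62
tcp_pos: [0.5777, 0.0326, 0.2533]
tcp_rot: [-0.001, 0.999, 0.051, 0.001]
force: [-0.7, 1.8, 6.2]
finger_gap: 0.0004
gripper_force: 3.3
t 5.6167 tcp [0.5777 0.0326 0.2533] F [-0.7  1.8  6.2] yaw tool y -84.17 tilt [ 0.001  0.001 -1.   ]
28 [0.593 0.016 0.251] [0.599 0.055 0.257]
```

View pics/c3.png

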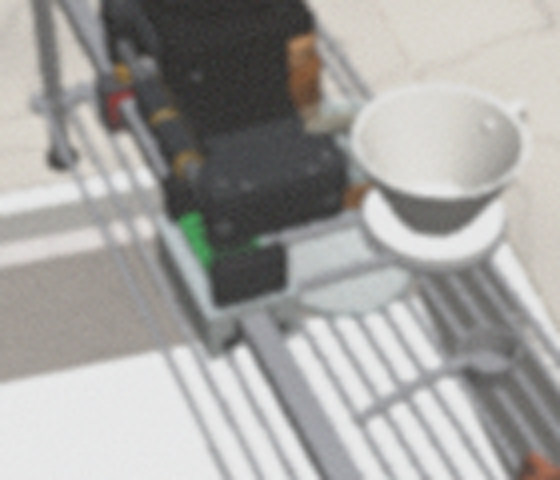

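The crop shows the gripper following with the plate pressed beside the near cheek at (250,270), and the holder is untouched. The carriage is sliding: the plate's right edge has gone from y≈0.029 to 0.016, and lateral force is about 1.8 N.

```bash

python3 -m handwheel '{"xyz":[[0,0.012,0],[0,0.028,0],[0,0.044,0],[0,0.06,0],[0,0.076,0]],"dr":[[0,0,0],[0,0,0],[0,0,0],[0,0,0],[0,0,0]]}' 
python3 -m handwheel '{"xyz":[[0,0.016,0],[0,0.032,0],[0,0.048,0],[0,0.064,0],[0,0.076,0]],"dr":[[0,0,0],[0,0,0],[0,0,0],[0,0,0],[0,0,0]]}'
```

```text
t: 6.08
tcp_pos: [0.582, -0.0053, 0.2534]
tcp_rot: [-0.001, 0.999, 0.051, 0.001]
force: [-0.9, 2.2, 6.2]
finger_gap: 0.0008
gripper_force: 3.2
t: 6.5
tcp_pos: [0.5863, -0.0438, 0.2536]
tcp_rot: [-0.0, 0.999, 0.05, 0.002]
force: [1.7, 1.3, 7.3]
finger_gap: 0.0001
gripper_force: 3.2
```

```bash

python3 -m handwheel '{"xyz":[[0,0.014,0],[0,0.028,0],[0,0.042,0],[0,0.054,0],[0,0.062,0]],"dr":[[0,0,0],[0,0,0],[0,0,0],[0,0,0],[0,0,0]]}' 
python3 -m handwheel '{"xyz":[[0,0.003,0],[0,0.006,0],[0,0.009,0],[0,0.012,0],[0,0.012,0]],"dr":[[0,0,0],[0,0,0],[0,0,0],[0,0,0],[0,0,0]]}'
```

```text
t: 6.92
tcp_pos: [0.5898, -0.0747, 0.2537]
tcp_rot: [-0.0, 0.999, 0.05, 0.002]
force: [1.5, 1.4, 6.0]
finger_gap: 0.0004
gripper_force: 3.2
t: 7.33
tcp_pos: [0.5904, -0.0803, 0.2537]
tcp_rot: [-0.0, 0.999, 0.051, 0.002]
force: [1.0, 0.3, 7.0]
finger_gap: 0.0008
gripper_force: 3.2
```

```bash
for i in 1; do :; done
python3 -m handwheel '{"xyz":[[0,0.003,0],[0,0.006,0],[0,0.009,0],[0,0.012,0],[0,0.012,0]],"dr":[[0,0,0],[0,0,0],[0,0,0],[0,0,0],[0,0,0]]}' | grep -E 'tcp_pos|force: \['
python3 -m handwheel '{"xyz":[[0,0.003,0],[0,0.006,0],[0,0.009,0],[0,0.012,0],[0,0.012,0]],"dr":[[0,0,0],[0,0,0],[0,0,0],[0,0,0],[0,0,0]]}' | grep -E 'tcp_pos|force: \['
```

```text
tcp_pos: [0.5911, -0.0862, 0.2538]
force: [2.6, 1.0, 6.6]
tcp_pos: [0.5915, -0.0911, 0.2536]
force: [0.9, 2.5, 6.7]
```

```bash
python3 -m handwheel '{"xyz":[[0,0.003,0],[0,0.006,0],[0,0.008,0],[0,0.008,0],[0,0.008,0]],"dr":[[0,0,0],[0,0,0],[0,0,0],[0,0,0],[0,0,0]]}' | grep -E 'tcp_pos|force: \['
python3 -m handwheel '{"xyz":[[0,0.003,0],[0,0.006,0],[0,0.008,0],[0,0.008,0],[0,0.008,0]],"dr":[[0,0,0],[0,0,0],[0,0,0],[0,0,0],[0,0,0]]}' | grep -E 'tcp_pos|force: \['
```

```text
tcp_pos: [0.5915, -0.0944, 0.2535]
force: [-0.1, 3.3, 6.5]
tcp_pos: [0.5918, -0.0984, 0.2535]
force: [-0.5, 4.5, 6.5]
```

```bash
python3 -c "
from h import *
s=snap('scene','s3');snap('top','t3')
a=cv2.resize(cv2.imread('pics/s3.png')[110:220,240:390],(600,440),interpolation=cv2.INTER_CUBIC)
cv2.imwrite('pics/c4.png',a)"
```

```text
(no output)
```

View pics/c4.png

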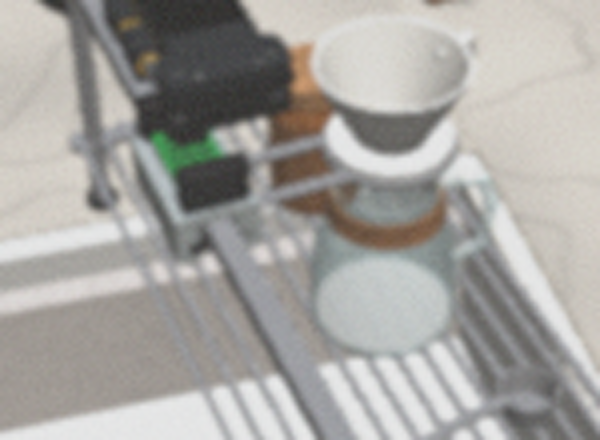

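The filter holder is now centred over the carafe, at (390,130) in the crop. The stop itself is hidden behind the gripper. Lateral force is well above the 1.5 N sliding friction, so I'll push a little more to confirm, then lift straight up.

```bash
python3 -m handwheel '{"xyz":[[0,0.003,0],[0,0.006,0],[0,0.008,0],[0,0.008,0],[0,0.008,0]],"dr":[[0,0,0],[0,0,0],[0,0,0],[0,0,0],[0,0,0]]}' | grep -E 'tcp_pos|force: \['
python3 -c "
from h import *
def atz(s,u,v,z):
    a=world(s,u,v,.5);b=world(s,u,v,1.5); return a+(b-a)*(z-a[2])/(b[2]-a[2])
# carriage shift from the white rim seen from the top: rim template match
a=pickle.load(open('pics/s0.pkl','rb'));b=pickle.load(open('pics/s3.pkl','rb'))
for s in(a,b):
    P=np.array([[*world(s,u,v)] for v in range(110,215) for u in range(290,400) if s['z_map'][v,u]>0])
    m=(abs(P[:,2]-.284)<.004)&(P[:,0]<.52)&(P[:,0]>.36)
    c,_=cv2.minEnclosingCircle((P[m][:,:2]*1000).astype(np.float32)); print(m.sum(),c,_)"
```

```text
tcp_pos: [0.5922, -0.1023, 0.2534]
force: [-0.7, 3.4, 6.5]
274 (444.8768310546875, 42.292415618896484) 52.644718170166016
230 (461.9387512207031, -95.83414459228516) 53.36357879638672
```

```bash
cat >> h.py <<'E'
def rim(name):
    s=snap('scene',name)
    P=np.array([[*world(s,u,v)] for v in range(110,215) for u in range(290,400) if s['z_map'][v,u]>0])
    m=(abs(P[:,2]-.284)<.004)&(P[:,0]<.52)&(P[:,0]>.36)
    print(cv2.minEnclosingCircle((P[m][:,:2]*1000).astype(np.float32)))
E
python3 -c "
from h import *
rim('s4')"
python3 -m handwheel '{"xyz":[[0,0.003,0],[0,0.006,0],[0,0.008,0],[0,0.008,0],[0,0.008,0]],"dr":[[0,0,0],[0,0,0],[0,0,0],[0,0,0],[0,0,0]]}' | grep -E 'tcp_pos|force: \['
python3 -c "
from h import *
rim('s5')"
```

```text
((461.2875671386719, -96.40052032470703), 53.521915435791016)
tcp_pos: [0.5923, -0.1031, 0.2534]
force: [-2.2, 8.1, 7.1]
((461.5447082519531, -95.78164672851562), 53.762081146240234)
```

The carriage is blocked: the fingertip pushes on the cheek with 8 N and the carriage doesn't move. I'll let the plate spring up while still holding against the stop, then unload sideways and lift away.

```bash
python3 -m handwheel '{"xyz":[[0,0,-0.004],[0,0,-0.008],[0,0,-0.012],[0,0,-0.016],[0,0,-0.018]],"dr":[[0,0,0],[0,0,0],[0,0,0],[0,0,0],[0,0,0]]}' | grep -E 'tcp_pos|force: \['
python3 -m handwheel '{"xyz":[[0,-0.008,0],[0,-0.016,0],[0,-0.02,0],[0,-0.02,-0.01],[0,-0.02,-0.03]],"dr":[[0,0,0],[0,0,0],[0,0,0],[0,0,0],[0,0,0]]}' | grep -E 'tcp_pos|force: \['
python3 -m handwheel '{"xyz":[[0,0,-0.05],[0,0,-0.1],[0,0,-0.16],[0,0,-0.22],[0,0,-0.28]],"dr":[[0,0,0],[0,0,0],[0,0,0],[0,0,0],[0,0,0]]}' | grep -E 'tcp_pos|force: \['
python3 -m handwheel '{"xyz":[[0,0.06,-0.03],[0,0.12,-0.06],[0,0.18,-0.09],[0,0.24,-0.1],[0,0.3,-0.1]],"dr":[[0,0,0],[0,0,0],[0,0,0],[0,0,0],[0,0,0]]}' | grep -E 'tcp_pos|force: \['
python3 -m handwheel '{"xyz":[[-0.06,0.06,0],[-0.12,0.12,0],[-0.18,0.18,0],[-0.2,0.2,0],[-0.2,0.2,0]],"dr":[[0,0,0],[0,0,0],[0,0,0],[0,0,0],[0,0,0]]}' | grep -E 't:|tcp_pos|force: \['
python3 -c "
from h import *
rim('s6'); snap('top','t6')
a=cv2.imread('pics/t6.png')[155:255,270:420];b=cv2.imread('pics/s6.png')[110:220,240:390]
cv2.imwrite('pics/c5.png',np.vstack([cv2.resize(x,(450,300),interpolation=cv2.INTER_CUBIC) for x in (a,b)]))"
```

```text
tcp_pos: [0.5914, -0.1034, 0.2597]
force: [0.7, 7.7, -3.2]
tcp_pos: [0.5899, -0.0993, 0.2758]
force: [0.3, -0.2, 0.2]
tcp_pos: [0.5904, -0.0995, 0.4193]
force: [0.4, -0.8, 0.1]
tcp_pos: [0.6058, -0.2501, 0.4699]
force: [2.0, 0.5, 0.2]
t: 12.12
tcp_pos: [0.5119, -0.3641, 0.4679]
tcp_rot: [0.002, 0.999, 0.045, -0.0]
force: [0.6, 1.3, 0.5]
((462.00201416015625, -96.08478546142578), 52.7992057800293)
```

View pics/c5.png

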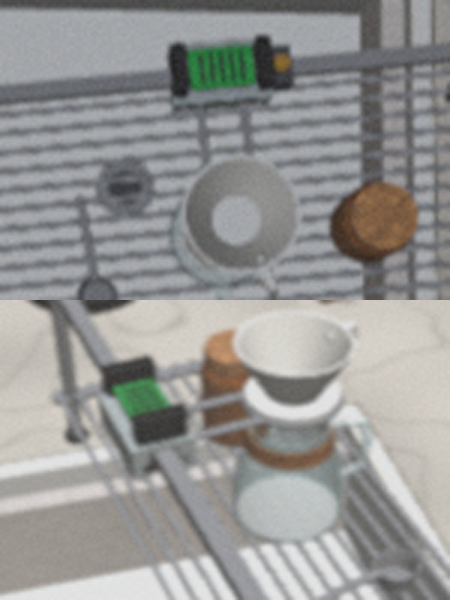

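The top crop shows the carriage's right cheek against the stop collar at (282,62). The plate is up at (222,68), the holder sits over the carafe, and the arm is clear of everything.

```bash
python3 -c "
from h import *
s=pickle.load(open('pics/t6.pkl','rb'));h=cv2.cvtColor(s['frame'],cv2.COLOR_RGB2HSV);m=cv2.inRange(h,(45,120,60),(80,255,255));m[:160]=0;m[200:]=0
print(np.median([world(s,u,v) for v,u in np.argwhere(m>0)],0).round(4))
print(env.job_done())"
```

```text
[ 0.5902 -0.0801  0.2586]
the job is handed in; nothing more can be done
None
```

The carriage slid about 139 mm to the right-hand end stop above the carafe and rests against it, locked with the release plate sprung up; the filter holder was not touched, and the job was handed in at about 12 s of the 35 s allowed.

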